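# Set a slab roller to a setting strip by feel

## Task

Set the slab roller to the red-ended setting strip lying under its roller: wind the handwheel clockwise, regrasping as often as you need, until the strip just drags between roller and board when you pull it. Leave the wheel at that setting, draw the strip right out from under the roller on the side where its red end sticks out, and leave it lying flat on the bed board. Never screw the roller down hard on the strip, and leave the bowl, the jar and the yellow-ended strip alone.

Things in the scene. Friction and masses are not known exactly. Their poses are not given: they have to be found in the camera images.
- machine: Table-top slab roller for clay, dark teal, bolted to the bench. Origin on the bench under its middle; x along the roller, y along the feed (infeed side -y), z up. Its crosshead, 374 mm along x and 80 along y, tops out at 197 mm; cheeks at x = +-172 mm carry it; side rails 520 mm long. The feed crank on the +x end is not used.
- wheel_top (a point): Middle of the bright metal handwheel that lies level over the crosshead: on its spindle, at the height of the rim's top (250 mm above the bench). The wheel is a solid disc with a proud rim: 136 mm across outside, 108 mm inside, so the rim is 14 mm thick, and stands 20 mm above the web; the hub with its nut, 34 mm across, rises 11 mm from the web. The frame turns with the wheel, z up; a red mark lies on the rim along +x.
- wheel (a joint): Turn of the handwheel, rad, from an arbitrary zero. Clockwise seen from above it grows and lowers the steel roller (76 mm thick, not rotating) 6 mm a turn, against a friction of 0.12 N m; it stays where it is left, and starts with the roller 1.5 to 5 mm above the strip. The roller sits on rubber: once it touches, each further mm (1/6 turn) presses it 4 N harder on the strip.
- bearing (a point): Centre of the steel bearing block at the roller's -x end, which the screw moves up and down with the roller. How far it lies above the roller's underside is not given: the strip is there to find the setting by feel.
- strip_center (a point): Centre of the setting strip: dark hardwood, 220 mm long (its y axis), 30 mm wide (x), 12 mm thick (z), about 90 g, its -y end painted red. It lies flat on the bed board, across under the roller; the red end sticks out 150 to 190 mm from the roller's axis to the machine's -y side. Friction about 0.6: pulling it takes about 1.2 N per newton of roller load; loose and not pressed down, under 1 N.
- board: Plywood bed board of the machine, 314 mm along x, 540 mm along y, 18 mm thick, fixed; origin at the centre of its underside. It lies on thin packers, so its top is somewhere between 58 and 60 mm above the bench.
- bowl_center (a point): Centre of a terracotta bowl, 110 mm across, 55 mm high, on the bench; a bystander.
- jar_center (a point): Centre of a lidded jar, 60 mm across, 85 mm high, on the bench; a bystander.
- spare_center (a point): Centre of a thicker strip of pale wood with a yellow end, 220 by 30 by 18 mm, lying on the bench; a bystander.
There are look-alikes about, which are no part of the job. Of the things shaped like the part that bears strip_center, the dark wooden one is meant.

How it is judged:
On the way:
1. the strip is pulled at least 10 mm while the roller bears lightly on it (1 to 10 N) (contact force between roller and strip between 1 and 10 N and distance of strip_center from where it was at the start of the episode above 0.01 m), for 0.1 s.
At the end, for the whole second after the job is handed in: The strip lies flat and still on the bed board, clear of the roller on the -y side (its centre at least 150 mm from the roller's axis); the screw is left where it nips the strip lightly (0.25 to 2.5 mm past first touch); the wheel is at rest (z of bearing in the frame of strip_center between 0.0535 and 0.05575 m and y of strip_center in the frame of machine below -0.15 m and z of strip_center in the frame of machine between 0.062 and 0.07 m and angle between strip_center's own z axis and vertical below 0.05 rad and linear speed of strip below 0.01 m/s and velocity of joint wheel between -0.05 and 0.05 rad/s).
It fails at once if the roller is screwed down hard on the strip (over 18 N) (contact force between roller and strip above 18 N).
It fails at once if a bystander is moved by more than 20 mm (distance of any of bowl_center, jar_center, spare_center from where it was at the start of the episode above 0.02 m).
It also fails if it takes over 72 s, if anything falls off the work surface, if the arm or the gripper's body presses on something with over 40 N, if the wrist force passes 120 N, or if a joint passes its speed limit or range.

## Robot

A 6-joint arm with a two-finger parallel gripper is mounted at the origin on the work surface. World frame = base frame: x ahead of the robot, y to its left, z up, the work surface at z = 0. Lengths are in m, angles in rad, forces in N, time in s.
With the tool pointing down it reaches from about 0.3 to 0.775 m from the base axis. Payload 14.6 kg.
Tool frame: the origin (TCP) lies midway between the tips of the shut fingers; the grasp point (between the pads) lies 19 mm behind it (ctrl.hold_point_z is the distance from the TCP to the grasp point, in m); z points along the fingers, x is the direction in which the jaws open and shut, and the axes are right-handed (so a half turn about z gives the same grasp; the last joint's range is limited). The gripper opens to 94 mm and grips with 3 to 60 N. Pads are 16 mm wide; open, the fingers measure 119 mm over their backs; the gripper's body (75 mm by 177 mm) begins 78 mm behind the grasp point.
Start: joints at [1.281, 0.3, 1.521, -0, 1.321, -0.067], TCP at [0.122, 0.536, 0.205] pointing down, gripper open.
Joint ranges: [-3.03, 3.03], [-0.79, 2.21], [0.23, 2.52], [-1.04, 4.18], [0, 3.07], [-2.55, 2.55]. Speed limits (rad/s): [2.22, 2.22, 2.57, 3.14, 3.14, 3.14].

## Interface

Orientations are given as [roll, pitch, yaw] about the fixed x, y, z axes, in that order (R = Rz(yaw) Ry(pitch) Rx(roll)).
In Python, from station import ctrl, viewer, ticket, nets gives the robot as it stands.
- The arm moves only by the tool carry_out, never from a script. Its argument "commands" is one flat list of numbers, 7 for each row, row after row: the closure, from -1 (fully open) to 1 (shut), so that 0 is half open, then the shift along the world's x, y, z in cm, then the turn, a rotation vector about the world's x, y, z in rad. In form: [gripper, tx, ty, tz, ax, ay, az, gripper, tx, ty, tz, ax, ay, az, ...]. A call has 1 to 12 rows; each row is the pose to reach, as a shift and turn from the pose measured when the call began; what a row does not reach only later rows make up. A row lasts 1/12 s, in which the tool goes at most 41.7 mm and 7.16 degrees, less where a joint would pass 70% of its speed; a pose out of reach is approached as far as the arm can. A call with a gripper value outside its range is refused whole. The fingers move at their own pace and stop on an object; "force" is the grip in N (left out, the last holds). Time passes only in rows, so rows that repeat a pose let the fingers close. It gives the time, the measured TCP pose, the force and the opening at its end, in the units of the state.
- ctrl.get_obs(): the state, without advancing time (a new reading comes with each control period).
- viewer.camera(name): name is "side" or "top" or "wrist"; returns (picture, depth): 400x640x3 uint8, blue, green, red; 400x640 float32, m along the optical axis (not along the pixel's ray), 0 where there is no reading.
- viewer.camera_info(name): a dict with "fx", "fy", "cx", "cy" (pixels), "R" (3x3) and "t" (3): a world point X has camera coordinates R X + t. Camera axes: x right, y down, z forward; pixel columns grow to the right and rows downward; lengths in m; the calibration is good to about 2 mm. A picture is of the moment at which its call begins: read the wrist's pose just before it. camera_info takes no time and is no camera call; for the wrist camera it gives the pose at the moment of the call.
- ticket.hand_in(): hands the job in, once; it reports no verdict.
Trained networks look in the newest picture that a camera, given by its name, has taken for a name from the list of things; names that differ only in an ending like _2 or _b are one class to them, and where a whole thing is asked for, a point or a joint stands for the part that bears it (a point fixed in the world has none). Each returns a list of dicts, best first, with "confidence" (0 to 1); they miss things now and then, are a little off and sometimes report something else, mostly with a low value. They report only what shows in the picture. A call takes as long as a camera call. They do not tell look-alikes from the thing itself.
- nets.silhouettes(camera, thing): "region" (400x640 bool, what is visible of it) and "extent" ([left, top, right, bottom] in pixels, round what is visible of it).
The state is a dict: "time_s": time; "qpos": joint angles; "joint_vel": joint speeds; "tau": joint torques, N m; "ee_pos": TCP position; "eef_rot": TCP orientation; "force": force on the tool from outside, world axes, zero at the start; "moment": the same for the moment, N m; "grip_width": finger opening in m.
Only numpy, scipy, OpenCV 4.12 (cv2) and the standard library are available. Lean on these libraries where they do the work, as an engineer would, in place of code of your own. Each camera call takes 0.05 s, during which the arm holds its last target. There are 200 camera calls.

## Working session

There is one attempt and no reset: what is moved stays moved. The work goes in short steps, Python scripts to look and compute and a tool call to move; the robot and the scene stay as the last step left them, time stands still between calls to the robot, and variables do not carry over. Pictures are saved under pics/ and viewed, about 8 in all and at most 12, crops included, and the job is handed in when it is done.

Besides the shell and the picture viewer there is one more tool, called after ">>>" by a JSON object that holds its "method" and its "body". carry_out: Moves the arm, as the interface text tells. Its arguments: {"type":"object","properties":{"commands":{"type":"array","items":{"type":"number"}},"force":{"type":"number"}},"required":["commands"]}

```bash
mkdir -p pics; ls; cat > h.py <<'E'
import numpy as np, cv2
from station import ctrl, viewer, ticket, nets
def unproj(cam,u,v,d):
    c=viewer.camera_info(cam);R=np.array(c["R"]);t=np.array(c["t"])
    p=np.stack([(u-c["cx"])/c["fx"]*d,(v-c["cy"])/c["fy"]*d,d],-1)
    return (p-t)@R
def proj(cam,X):
    c=viewer.camera_info(cam);p=np.array(c["R"])@np.array(X)+np.array(c["t"])
    return c["fx"]*p[0]/p[2]+c["cx"],c["fy"]*p[1]/p[2]+c["cy"]
def pts(cam,region,d):
    v,u=np.nonzero(region&(d>0));return unproj(cam,u,v,d[v,u])
E
cat > a.py <<'E'
from h import *
o=ctrl.get_obs();print({k:np.round(o[k],3) for k in o}, ctrl.hold_point_z)
for c in ["top","side"]:
    im,d=viewer.camera(c);cv2.imwrite(f"pics/{c}0.png",im)
    for n in ["machine","wheel","wheel_top","strip_center","bearing","board","bowl_center","jar_center","spare_center"]:
        try:
            for r in nets.silhouettes(c,n)[:4]:
                P=pts(c,r["region"],d)
                print(c,n,round(r["confidence"],2),np.round(r["extent"]),len(P),np.round(np.median(P,0),3),np.round(np.percentile(P,2,axis=0),3),np.round(np.percentile(P,98,axis=0),3))
        except Exception as e: print(c,n,e)
E
python3 a.py
```

```text
pics
{'time_s': np.float64(0.0), 'qpos': array([ 1.281,  0.3  ,  1.522, -0.   ,  1.321, -0.067]), 'joint_vel': array([-0.   , -0.001, -0.002, -0.   , -0.   , -0.001]), 'tau': array([-4.0000e-03, -5.3180e+01, -3.5274e+01,  7.1000e-02,  2.4000e-02,
        0.0000e+00]), 'ee_pos': array([0.121, 0.536, 0.205]), 'eef_rot': array([-3.142e+00,  1.000e-03,  1.348e+00]), 'force': array([0.47 , 0.488, 0.241]), 'moment': array([ 0.018,  0.046, -0.008]), 'grip_width': np.float64(0.094)} 0.0188
top machine 0.73 [206.  84. 400. 200.] 13881 [0.577 0.077 0.059] [ 0.425 -0.241  0.052] [0.764 0.289 0.064]
top machine 0.68 [214.  38. 393. 210.] 7644 [0.568 0.027 0.196] [ 0.395 -0.21   0.004] [0.855 0.24  0.251]
top wheel 0.97 [272.  89. 324. 140.] 2165 [0.6   0.024 0.233] [ 0.534 -0.036  0.227] [0.656 0.084 0.252]
top wheel_top 0.92 [275.  88. 325. 140.] 2143 [0.599 0.025 0.233] [ 0.534 -0.035  0.227] [0.655 0.085 0.252]
top strip_center 0.93 [319. 129. 359. 146.] 467 [ 0.605 -0.089  0.07 ] [ 0.582 -0.148  0.059] [ 0.63  -0.028  0.075]
top strip_center 0.69 [376. 248. 450. 278.] 738 [ 0.239 -0.318  0.0
[... 1237 characters left out ...]
.151  0.059] [0.629 0.011 0.074]
side bearing 0.68 [339. 193. 452. 224.] 2252 [ 0.597 -0.006  0.128] [ 0.451 -0.029  0.088] [0.752 0.027 0.148]
side bearing 0.33 [330. 356. 437. 385.] 1785 [ 0.512 -0.462  0.017] [ 0.408 -0.481  0.001] [ 0.62  -0.436  0.021]
side board 0.76 [325. 175. 483. 296.] 7992 [ 0.617 -0.142  0.059] [ 0.46  -0.257  0.045] [0.773 0.032 0.062]
side bowl_center 0.96 [321. 150. 350. 175.] 480 [0.447 0.439 0.039] [0.399 0.364 0.009] [0.493 0.469 0.057]
side jar_center 0.59 [355. 144. 371. 171.] 384 [0.544 0.413 0.053] [0.518 0.4   0.005] [0.573 0.453 0.087]
side spare_center 0.78 [330. 356. 438. 386.] 1799 [ 0.511 -0.462  0.017] [ 0.408 -0.481  0.   ] [ 0.62  -0.435  0.021]
```

```bash
python3 - <<'E'
import cv2,numpy as np
t=cv2.imread('pics/top0.png')[30:330,130:480];s=cv2.imread('pics/side0.png')[130:390,210:500]
t=cv2.resize(t,None,fx=1.14,fy=1.14,interpolation=3);
t=cv2.resize(cv2.imread('pics/top0.png')[30:330,130:480],(700,600),interpolation=3)
cv2.imwrite('pics/t1.png',t);cv2.imwrite('pics/s1.png',cv2.resize(s,(669,600),interpolation=3))
E
```

```text
(no output)
```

View pics/t1.png

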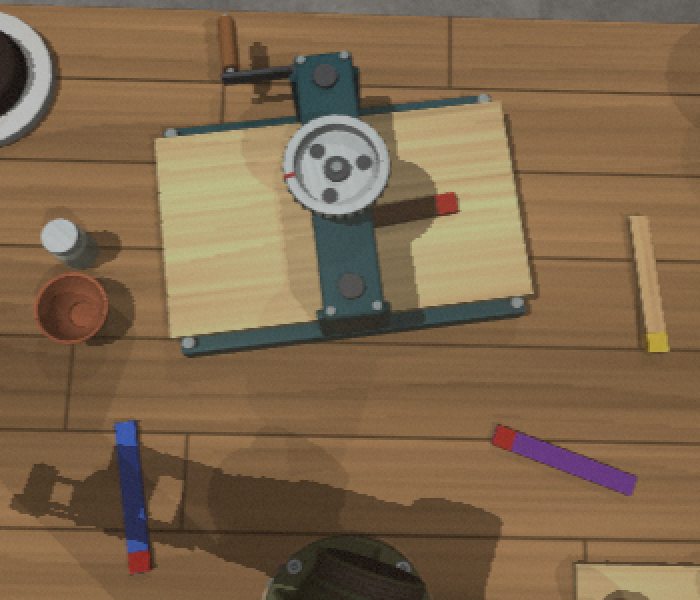

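View pics/s1.png

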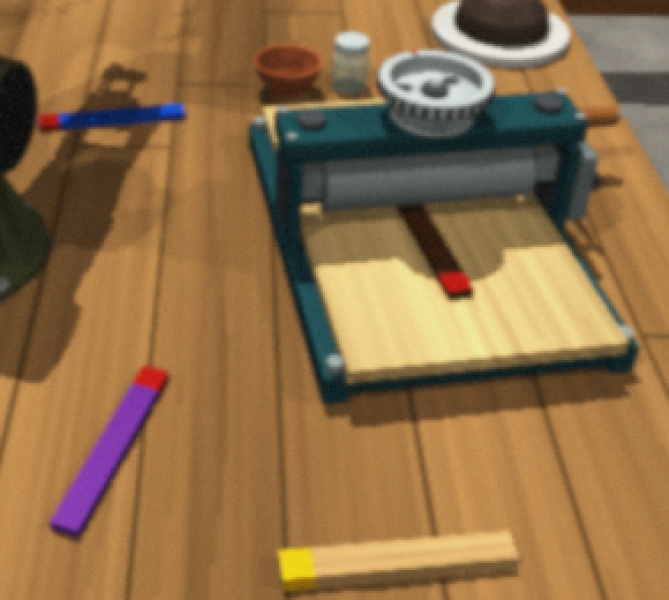

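The candidates for the strip are the dark strip under the roller with its red end at top-image pixel (353,131), the purple one at (413,263) and the blue one at (197,280). The dark one under the roller is the right one. Bystanders are the yellow-ended strip (456,173), the bowl (165,185) and the jar (164,150). The wheel's middle is near (298,114), with its red mark on the +y side. Next I'll fit the geometry.

```bash
cat > b.py <<'E'
from h import *
from scipy.optimize import least_squares
im,d=viewer.camera("top")
R=nets.silhouettes("top","wheel")[0];P=pts("top",R["region"],d);z=P[:,2]
P=P[(z>.245)&(z<.256)]
# ring: robust fit to outer/inner midline radius 61
f=least_squares(lambda c:np.hypot(P[:,0]-c[0],P[:,1]-c[1])-.061,[.597,.025],loss='soft_l1',f_scale=.005)
print("wheel top-cam",f.x,np.median(P[:,2]),len(P), "mask-centre", cv2.minEnclosingCircle(P[:,:2].astype(np.float32)))
b=nets.silhouettes("top","board")[0]
B=pts("top",b["region"],d);B=B[abs(B[:,2]-.059)<.004]
r=cv2.minAreaRect(B[:,:2].astype(np.float32));print("board",r,np.median(B[:,2]))
for cam in("top","side"):
    if cam=="side": im,d=viewer.camera("side")
    hsv=cv2.cvtColor(im,cv2.COLOR_BGR2HSV)
    red=((hsv[...,0]<6)|(hsv[...,0]>174))&(hsv[...,1]>170)&(hsv[...,2]>80)
    A=pts(cam,red,d);A=A[(A[:,0]>.5)&(A[:,1]<0)&(A[:,2]>.055)&(A[:,2]<.09)]
    print(cam,"red",len(A),A.min(0),A.max(0),np.median(A,0))
    s=[q for q in nets.silhouettes(cam,"strip_center") if np.median(pts(cam,q["region"],d)[:,0])>.5]
    S=pts(cam,s[0]["region"],d);S=S[(S[:,2]>.066)&(S[:,2]<.08)]
    print(cam,"strip",cv2.minAreaRect(S[:,:2].astype(np.float32)),np.median(S[:,2]))
    m=np.hypot(*(S[:,:2].T-S[:,:2].mean(0)[:,None]))<1
    if cam=="side":
        q=nets.silhouettes("side","bearing")[0];C=pts("side",q["region"],d);np.save("roll.npy",C)
        u=np.array([1,0.0])
        yaw=np.deg2rad(r[2]);print("y range",C[:,1].min(),C[:,1].max())
E
python3 b.py
```

```text
wheel top-cam [0.59645132 0.02430448] 0.24937994406344535 800 mask-centre ((0.5972314476966858, 0.024208683520555496), 0.0689404159784317)
board ((0.5974287986755371, 0.02453792095184326), (0.31497541069984436, 0.5401273965835571), 8.3753023147583) 0.058833301246053155
top red 74 [ 0.60108666 -0.14587912  0.06574923] [ 0.63080707 -0.11866521  0.07475162] [ 0.61648026 -0.13359049  0.07066406]
top strip ((0.6052975058555603, -0.0857107862830162), (0.030876772478222847, 0.12712886929512024), 11.427898406982422) 0.07090633582656863
side red 103 [ 0.59765399 -0.15351817  0.06241563] [ 0.62827363 -0.11147805  0.07528914] [ 0.61308868 -0.13436389  0.07104835]
side strip ((0.6024205088615417, -0.07148978114128113), (0.0321020632982254, 0.1655210554599762), 11.993224143981934) 0.0708834099970336
y range -0.0347370437651862 0.04218104636899152
```

```bash
python3 - <<'E'
from h import *
from scipy.optimize import least_squares
C=np.load("roll.npy");a=np.deg2rad(8.4);D=C-[.5972,.0245,0]
X=D[:,0]*np.cos(a)+D[:,1]*np.sin(a);Y=-D[:,0]*np.sin(a)+D[:,1]*np.cos(a);Z=C[:,2]
m=(abs(X)<.10)&(Y<-.015);Y1,Z1=Y[m],Z[m]
f=least_squares(lambda p:np.hypot(Y1-p[0],Z1-p[1])-.038,[0,.115],loss='soft_l1',f_scale=.002)
print("axis y,z",f.x,"underside",f.x[1]-.038,len(Y1)); 
f=least_squares(lambda p:np.hypot(Y1,Z1-p[0])-.038,[.115],loss='soft_l1',f_scale=.002);print(f.x-.038)
for s in (-1,1):
    k=(s*X>.12);print(s,np.percentile(X[k],[5,95]),np.percentile(Z[k],[2,25,50,75,98]),np.percentile(Y[k],[5,50,95]))
E
```

```text
axis y,z [0.00022381 0.11191625] underside 0.07391625208527916 1336
[0.07376986]
-1 [-0.15435493 -0.12214852] [0.08457319 0.11146977 0.12722051 0.14049893 0.14842437] [-0.03868385 -0.02686398 -0.00966027]
1 [0.12152283 0.159209  ] [0.10247056 0.11891946 0.1324582  0.14202277 0.14628103] [-0.0370499  -0.02733366 -0.01007146]
```

>>> {"method": "carry_out", "body": {"commands": [-0.45,0,0,13.5,0,0,0.3,-0.45,4,-4,13.5,0,0,0.5,-0.45,7,-7,13.5,0,0,0.6,-0.45,10,-10,13.5,0,0,0.7,-0.45,13,-13,13.5,0,0,0.8,-0.45,16,-16,13.5,0,0,0.9,-0.45,19,-19,13.5,0,0,1.0,-0.45,22,-22,13.5,0,0,1.05,-0.45,25,-25,13.5,0,0,1.05,-0.45,28,-28,13.5,0,0,1.05,-0.45,31,-31,13.5,0,0,1.05,-0.45,34,-34,13.5,0,0,1.05]}}

```text
time_s: 2.35
ee_pos: [0.4043, 0.2531, 0.3402]
eef_rot: [3.141, 0.0, 2.398]
force: [0.5, 0.8, -0.2]
grip_width: 0.0681
```

>>> {"method": "carry_out", "body": {"commands": [-0.45,3,-3.5,0,0,0,0,-0.45,6,-7,0,0,0,0,-0.45,9,-10.5,0,0,0,0,-0.45,12,-14,0,0,0,0,-0.45,14.5,-17.5,0,0,0,0,-0.45,17,-20.5,0,0,0,0,-0.45,19.2,-22.9,0,0,0,0,-0.45,19.2,-22.9,0,0,0,0,-0.45,19.2,-22.9,0,0,0,0]}}

```text
time_s: 3.1
ee_pos: [0.5973, 0.022, 0.3389]
eef_rot: [-3.141, -0.001, 2.395]
force: [-0.3, 1.0, -0.9]
grip_width: 0.0679
```

```bash
cat > w.py <<'E'
from h import *
import sys
o=ctrl.get_obs();im,d=viewer.camera("wrist");cv2.imwrite(f"pics/{sys.argv[1]}.png",im)
print(np.round(o["ee_pos"],4),np.round(o["eef_rot"],3),np.round(o["qpos"],3))
for r in nets.silhouettes("wrist","wheel")[:2]:
    P=pts("wrist",r["region"],d);print(r["confidence"],r["extent"],len(P))
    Q=P[(P[:,2]>.245)&(P[:,2]<.256)];print(len(Q),np.median(Q,0),cv2.minEnclosingCircle(Q[:,:2].astype(np.float32)))
    H=P[(P[:,2]>.237)&(P[:,2]<.244)];H=H[np.hypot(*(H[:,:2]-[.597,.0245]).T)<.03];print("hub",len(H),H.mean(0) if len(H) else 0)
    hsv=cv2.cvtColor(im,cv2.COLOR_BGR2HSV)
    A=pts("wrist",r["region"]&((hsv[...,0]<8)|(hsv[...,0]>172))&(hsv[...,1]>120),d)
    if len(A): c=A.mean(0);print("mark",len(A),c,np.arctan2(c[1]-.0245,c[0]-.597))
E
python3 w.py w1
```

```text
[0.5973 0.022  0.3389] [-3.141e+00 -1.000e-03  2.395e+00] [-0.025  0.355  1.145  0.     1.642 -2.42 ]
0.98 [249.8, 134.2, 390.8, 280.0] 16002
5897 [0.59050172 0.0203763  0.25028742] ((0.595428466796875, 0.027477292343974113), 0.06895668804645538)
hub 719 [0.59505    0.02718974 0.23869835]
mark 7 [0.57882816 0.08054153 0.25134953] 1.8843557670064894
```

View pics/w1.png

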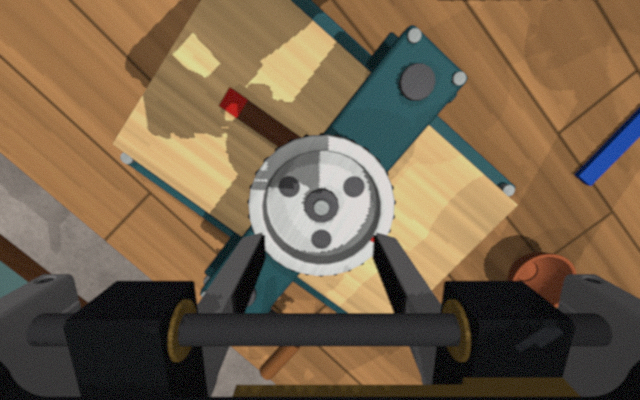

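>>> {"method": "carry_out", "body": {"commands": [-0.45,-0.1,0.3,-3,0,0,0,-0.45,-0.1,0.3,-6,0,0,0,-0.45,-0.1,0.3,-8.5,0,0,0,-0.45,-0.1,0.3,-9.7,0,0,0,-0.45,-0.1,0.3,-10.6,0,0,0,-0.45,-0.1,0.3,-10.6,0,0,0,-0.45,-0.1,0.3,-10.6,0,0,0], "force": 30}}

```text
time_s: 3.78
ee_pos: [0.5948, 0.0285, 0.2351]
eef_rot: [3.14, 0.001, 2.399]
force: [0.4, 0.6, 0.4]
grip_width: 0.0679
```

>>> {"method": "carry_out", "body": {"commands": [-0.45,0.15,-0.2,-0.2,0,0,0,0.9,0.15,-0.2,-0.2,0,0,0,0.9,0.15,-0.2,-0.2,0,0,0,0.9,0.15,-0.2,-0.2,0,0,0,0.9,0.15,-0.2,-0.2,0,0,0,0.9,0.15,-0.2,-0.2,0,0,0,0.9,0.15,-0.2,-0.2,0,0,0,0.9,0.15,-0.2,-0.2,0,0,0]}}

```text
time_s: 4.45
ee_pos: [0.5975, 0.0254, 0.2332]
eef_rot: [3.139, 0.004, 2.399]
force: [10.5, -6.6, -2.2]
grip_width: 0.0325
```

```bash
cat > o.py <<'E'
from h import *
for i in range(3):
    o=ctrl.get_obs();print(o["time_s"],np.round(o["ee_pos"],4),np.round(o["eef_rot"],3),np.round(o["force"],2),np.round(o["moment"],3),np.round(o["qpos"],3),round(o["grip_width"],4))
    viewer.camera("wrist") if i<2 else 0
E
python3 o.py
```

```text
4.45 [0.5975 0.0254 0.2332] [3.139 0.004 2.399] [10.46 -6.56 -2.17] [-1.263 -2.004  0.098] [-1.800e-02  3.870e-01  1.341e+00 -1.000e-03  1.409e+00 -2.417e+00] 0.0325
4.5 [0.5975 0.0254 0.2332] [3.139 0.004 2.399] [10.86 -7.81 -2.69] [-1.238 -1.965  0.084] [-1.800e-02  3.870e-01  1.341e+00 -1.000e-03  1.409e+00 -2.417e+00] 0.0322
4.55 [0.5975 0.0254 0.2332] [3.139 0.004 2.399] [10.71 -7.38 -2.92] [-1.184 -1.93   0.07 ] [-1.800e-02  3.870e-01  1.341e+00 -1.000e-03  1.410e+00 -2.417e+00] 0.0323
```

>>> {"method": "carry_out", "body": {"commands": [0.9,0.05,-0.05,0,0,0,0,0.9,0.05,-0.05,0,0,0,0]}}

```text
time_s: 4.72
ee_pos: [0.5977, 0.0253, 0.2332]
eef_rot: [3.139, 0.003, 2.399]
force: [-2.6, 2.1, 0.8]
grip_width: 0.032
```

```bash
python3 o.py|tail -1
```

```text
4.8167 [0.5977 0.0252 0.2332] [3.140e+00 3.000e-03 2.399e+00] [-2.82  3.38  0.08] [0.714 0.798 0.024] [-1.900e-02  3.880e-01  1.339e+00 -1.000e-03  1.411e+00 -2.418e+00] 0.0326
```

>>> {"method": "carry_out", "body": {"commands": [0.9,0,0,0,0,0,-0.1,0.9,0,0,0,0,0,-0.2,0.9,0,0,0,0,0,-0.3,0.9,0,0,0,0,0,-0.4,0.9,0,0,0,0,0,-0.5,0.9,0,0,0,0,0,-0.6,0.9,0,0,0,0,0,-0.7,0.9,0,0,0,0,0,-0.8,0.9,0,0,0,0,0,-0.9,0.9,0,0,0,0,0,-1.0,0.9,0,0,0,0,0,-1.1,0.9,0,0,0,0,0,-1.2]}}

```text
time_s: 5.82
ee_pos: [0.5979, 0.0245, 0.2332]
eef_rot: [3.139, 0.004, 1.194]
force: [-0.4, -4.3, 0.1]
grip_width: 0.0323
```

```bash
python3 o.py; python3 - <<'E'
import sys; sys.path.insert(0,'.')
from h import *
for cam in("top","side"):
    im,d=viewer.camera(cam);hsv=cv2.cvtColor(im,cv2.COLOR_BGR2HSV)
    A=pts(cam,((hsv[...,0]<8)|(hsv[...,0]>172))&(hsv[...,1]>120),d)
    r=np.hypot(A[:,0]-.5977,A[:,1]-.0252);A=A[(r<.075)&(r>.045)&(A[:,2]>.235)]
    if len(A): c=A.mean(0);print(cam,len(A),c,np.arctan2(c[1]-.0252,c[0]-.5977))
    t=cv2.imread("pics/top0.png" if cam=="top" else "pics/side0.png");hsv=cv2.cvtColor(t,cv2.COLOR_BGR2HSV)
    A=pts(cam,((hsv[...,0]<8)|(hsv[...,0]>172))&(hsv[...,1]>120),np.full(d.shape,1.)) ; 
E
```

```text
5.8167 [0.5979 0.0245 0.2332] [3.139 0.004 1.194] [-0.4  -4.29  0.05] [-0.725 -0.06   0.116] [-0.018  0.39   1.337 -0.005  1.414 -1.211] 0.0323
5.8667 [0.5979 0.0244 0.2332] [3.139 0.004 1.186] [ 0.24 -5.58 -0.81] [-0.776 -0.042 -0.129] [-0.018  0.39   1.337 -0.005  1.414 -1.203] 0.0325
5.9167 [0.5979 0.0245 0.2332] [3.139 0.004 1.196] [-0.58 -4.97  0.69] [-1.011 -0.174 -0.109] [-0.018  0.39   1.337 -0.005  1.414 -1.214] 0.0323
```

>>> {"method": "carry_out", "body": {"commands": [0.9,0,-0.03,0,0,0,-0.11,0.9,0,-0.03,0,0,0,-0.22,0.9,0,-0.03,0,0,0,-0.33,0.9,0,-0.03,0,0,0,-0.44,0.9,0,-0.03,0,0,0,-0.55,0.9,0,-0.03,0,0,0,-0.66,0.9,0,-0.03,0,0,0,-0.77,0.9,0,-0.03,0,0,0,-0.88,0.9,0,-0.03,0,0,0,-0.99,0.9,0,-0.03,0,0,0,-1.1,0.9,0,-0.03,0,0,0,-1.21,0.9,0,-0.03,0,0,0,-1.32]}}

```text
time_s: 7.02
ee_pos: [0.5972, 0.0239, 0.2332]
eef_rot: [3.138, 0.006, -0.119]
force: [-8.1, -1.9, 1.7]
grip_width: 0.032
```

```bash
python3 o.py|tail -1; python3 - <<'E'
from h import *
t=[cv2.resize(viewer.camera(c)[0][y:y+100,x:x+130],(520,400),interpolation=3)[:, :390] for c,x,y in(("top",240,70),("side",340,130))]
cv2.imwrite("pics/m1.png",np.hstack(t))
E
```

```text
7.1167 [0.5971 0.0239 0.2332] [ 3.138  0.006 -0.119] [-7.89 -2.99  2.29] [-0.534  1.368 -0.085] [-0.02   0.393  1.333 -0.003  1.423  0.1  ] 0.0324
```

View pics/m1.png

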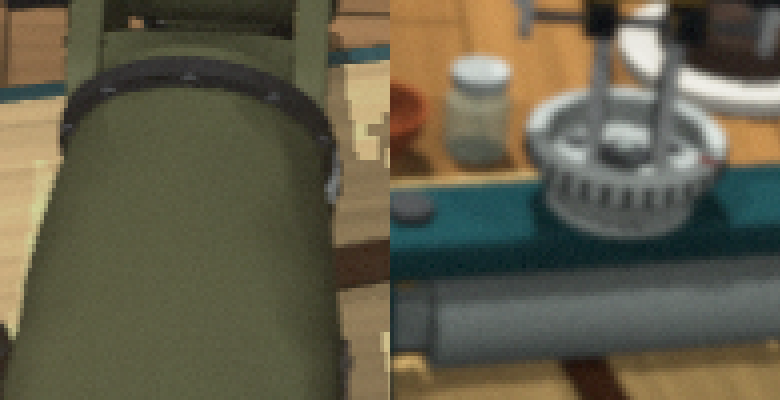

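The mark has moved from about 1.8 rad to the front-right of the wheel, about -0.7 rad, at crop pixel (708,160). That agrees with the 2.5 rad I turned, so the grip isn't slipping. I'll carry on to 4 mm in total.

>>> {"method": "carry_out", "body": {"commands": [0.9,-0.04,-0.02,0,0,0,-0.11,0.9,-0.04,-0.02,0,0,0,-0.22,0.9,-0.04,-0.02,0,0,0,-0.33,0.9,-0.04,-0.02,0,0,0,-0.44,0.9,-0.04,-0.02,0,0,0,-0.55,0.9,-0.04,-0.02,0,0,0,-0.66,0.9,-0.04,-0.02,0,0,0,-0.77,0.9,-0.04,-0.02,0,0,0,-0.88,0.9,-0.04,-0.02,0,0,0,-0.99,0.9,-0.04,-0.02,0,0,0,-1.1,0.9,-0.04,-0.02,0,0,0,-1.2]}}

```text
time_s: 8.13
ee_pos: [0.5964, 0.0244, 0.2332]
eef_rot: [3.137, 0.007, -1.315]
force: [-3.9, 3.6, 1.4]
grip_width: 0.0326
```

```bash
python3 o.py|tail -1
```

```text
8.2333 [0.5964 0.0244 0.2332] [ 3.138  0.007 -1.314] [-3.01  3.47  1.35] [ 0.532  0.788 -0.167] [-0.023  0.391  1.336  0.006  1.421  1.29 ] 0.0324
```

>>> {"method": "carry_out", "body": {"commands": [0.9,0,0.02,0,0,0,-0.1,0.9,0,0.02,0,0,0,-0.2,0.9,0,0.02,0,0,0,-0.3,0.9,0,0.02,0,0,0,-0.4,0.9,0,0.02,0,0,0,-0.48,0.9,0,0.02,0,0,0,-0.48]}}

```text
time_s: 8.73
ee_pos: [0.5963, 0.0248, 0.2332]
eef_rot: [3.137, 0.007, -1.793]
force: [-1.0, 0.9, 0.3]
grip_width: 0.0319
```

```bash
python3 o.py|tail -1; cat > g.py <<'E'
from h import *
from scipy.optimize import least_squares
im,d=viewer.camera("side");q=nets.silhouettes("side","bearing")[0];C=pts("side",q["region"],d)
a=np.deg2rad(8.4);D=C-[.5972,.0245,0]
X=D[:,0]*np.cos(a)+D[:,1]*np.sin(a);Y=-D[:,0]*np.sin(a)+D[:,1]*np.cos(a);Z=C[:,2]
m=(abs(X)<.10)&(Y<-.015);Y1,Z1=Y[m],Z[m]
f=least_squares(lambda p:np.hypot(Y1-p[0],Z1-p[1])-.038,[0,.115],loss='soft_l1',f_scale=.002)
print("axis",f.x,"underside",f.x[1]-.038,len(Y1))
E
python3 g.py
```

```text
8.8333 [0.5964 0.0248 0.2332] [ 3.137  0.007 -1.788] [-1.11  1.31  0.37] [ 0.206  0.507 -0.1  ] [-0.023  0.388  1.339  0.008  1.417  1.763] 0.0327
axis [0.00028496 0.10915864] underside 0.07115863712576082 1360
```

>>> {"method": "carry_out", "body": {"commands": [-0.4,0,0,0,0,0,0,-0.4,0,0,0,0,0,0,-0.4,0,0,0,0,0,0,-0.4,0,0,0,0,0,0,-0.4,0,0,3.5,0,0,0,-0.4,0,0,7,0,0,0.12,-0.4,0,0,9,0,0,0.24,-0.4,0.3,-3,9,0,0,0.36,-0.4,0.6,-6,9,0,0,0.48,-0.4,1,-9.5,9,0,0,0.6,-0.4,1.5,-13,9,0,0,0.72,-0.4,1.9,-15.9,7,0,0,0.84]}}

```text
time_s: 9.93
ee_pos: [0.6161, -0.1367, 0.3066]
eef_rot: [3.141, 0.002, -0.943]
force: [1.2, 0.8, 0.4]
grip_width: 0.0656
```

>>> {"method": "carry_out", "body": {"commands": [-0.4,0,0,0,0,0,0.12,-0.4,0,0,-3,0,0,0.24,-0.4,0,0,-6,0,0,0.36,-0.4,0,0,-9,0,0,0.48,-0.4,0,0,-10,0,0,0.6,-0.4,0,0,-10,0,0,0.72,-0.4,0,0,-10,0,0,0.84,-0.4,0,0,-10,0,0,0.96,-0.4,0,0,-10,0,0,1.08,-0.4,0,0,-10,0,0,1.15,-0.4,0,0,-10,0,0,1.15]}}

```text
time_s: 10.85
ee_pos: [0.6162, -0.1368, 0.2066]
eef_rot: [3.141, 0.002, 0.21]
force: [0.3, -0.9, 0.3]
grip_width: 0.066
```

```bash
python3 o.py|tail -1;python3 - <<'E'
from h import *
im,d=viewer.camera("wrist");cv2.imwrite("pics/w2.png",im)
hsv=cv2.cvtColor(im,cv2.COLOR_BGR2HSV)
red=((hsv[...,0]<6)|(hsv[...,0]>174))&(hsv[...,1]>170)&(hsv[...,2]>60)
A=pts("wrist",red,d);A=A[(A[:,0]>.5)&(A[:,1]<-.05)&(A[:,2]>.055)&(A[:,2]<.09)];T=A[A[:,2]>.067]
print("red",len(A),A.min(0),A.max(0),np.median(T,0))
for q in nets.silhouettes("wrist","strip_center")[:2]:
    S=pts("wrist",q["region"],d);S=S[(S[:,2]>.066)&(S[:,2]<.08)]
    if len(S):print("strip",q["confidence"],cv2.minAreaRect(S[:,:2].astype(np.float32)),np.median(S[:,2]))
E
```

```text
10.95 [ 0.6161 -0.1368  0.2065] [3.141e+00 3.000e-03 2.040e-01] [-0.35 -0.57  0.73] [-0.085  0.019  0.003] [-0.276  0.484  1.265 -0.002  1.395 -0.479] 0.066
red 736 [ 0.59848823 -0.15089531  0.06843977] [ 0.63143848 -0.11706304  0.07300414] [ 0.6152724  -0.13283635  0.07075484]
strip 0.56 ((0.6035822033882141, -0.08428651839494705), (0.029928753152489662, 0.13212765753269196), 12.37211799621582) 0.07060350787651795
```

View pics/w2.png

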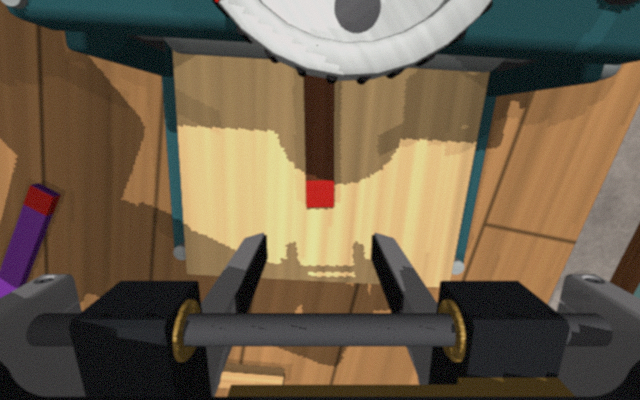

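>>> {"method": "carry_out", "body": {"commands": [-0.4,-0.05,0.1,-3.5,0,0,0,-0.4,-0.05,0.1,-7,0,0,0,-0.4,-0.05,0.1,-10.5,0,0,0,-0.4,-0.05,0.1,-13,0,0,0,-0.4,-0.05,0.1,-14.4,0,0,0,-0.4,-0.05,0.1,-14.4,0,0,0,0.9,-0.05,0.1,-14.4,0,0,0,0.9,-0.05,0.1,-14.4,0,0,0,0.9,-0.05,0.1,-14.4,0,0,0,0.9,-0.05,0.1,-14.4,0,0,0,0.9,-0.05,0.1,-14.4,0,0,0,0.9,-0.05,0.1,-14.4,0,0,0], "force": 20}}

```text
time_s: 12.05
ee_pos: [0.6157, -0.1358, 0.0627]
eef_rot: [3.141, 0.002, 0.204]
force: [0.6, -0.3, -0.0]
grip_width: 0.0295
```

```bash
python3 o.py
```

```text
12.05 [ 0.6157 -0.1358  0.0627] [3.141e+00 2.000e-03 2.040e-01] [ 0.6  -0.32 -0.02] [-0.103  0.052  0.034] [-0.274  0.618  1.408 -0.002  1.117 -0.478] 0.0295
12.1 [ 0.6157 -0.1358  0.0627] [3.141e+00 2.000e-03 2.040e-01] [-0.45  0.45  0.28] [-0.064  0.039  0.036] [-0.274  0.618  1.407 -0.002  1.117 -0.478] 0.0296
12.15 [ 0.6157 -0.1358  0.0627] [3.141e+00 2.000e-03 2.040e-01] [ 0.21 -0.17  1.78] [-0.117  0.049  0.009] [-0.274  0.618  1.407 -0.002  1.117 -0.478] 0.0299
```

>>> {"method": "carry_out", "body": {"commands": [0.9,0.02,-0.1,0,0,0,0,0.9,0.04,-0.2,0,0,0,0,0.9,0.06,-0.3,0,0,0,0,0.9,0.08,-0.4,0,0,0,0]}}

```text
time_s: 12.48
ee_pos: [0.6164, -0.1386, 0.0627]
eef_rot: [-3.14, 0.003, 0.205]
force: [-2.7, 8.3, 2.2]
grip_width: 0.0297
```

```bash
python3 o.py
```

```text
12.4833 [ 0.6164 -0.1386  0.0627] [-3.14e+00  3.00e-03  2.05e-01] [-2.71  8.28  2.24] [1.482 0.346 0.049] [-0.279  0.622  1.402 -0.     1.12  -0.483] 0.0297
12.5333 [ 0.6164 -0.1388  0.0627] [-3.141e+00  3.000e-03  2.040e-01] [-1.38  7.16  3.27] [ 1.444  0.36  -0.048] [-0.279  0.622  1.402 -0.     1.12  -0.484] 0.0299
12.5833 [ 0.6164 -0.1387  0.0628] [-3.141e+00  2.000e-03  2.040e-01] [-2.22  7.2   2.23] [ 1.281  0.312 -0.   ] [-0.279  0.622  1.402 -0.     1.12  -0.483] 0.03
```

>>> {"method": "carry_out", "body": {"commands": [0.9,0.02,-0.1,0,0,0,0,0.9,0.04,-0.2,0,0,0,0,0.9,0.06,-0.3,0,0,0,0]}}

```text
time_s: 12.83
ee_pos: [0.6168, -0.1405, 0.0627]
eef_rot: [-3.139, 0.003, 0.205]
force: [-1.9, 7.9, 1.9]
grip_width: 0.0293
```

>>> {"method": "carry_out", "body": {"commands": [0.9,0.02,-0.1,0,0,0,0,0.9,0.04,-0.2,0,0,0,0,0.9,0.06,-0.3,0,0,0,0]}}

```text
time_s: 13.08
ee_pos: [0.6173, -0.1423, 0.0627]
eef_rot: [-3.137, 0.003, 0.205]
force: [-0.9, 7.5, 2.8]
grip_width: 0.0297
```

```bash
python3 o.py; python3 g.py
```

```text
13.0833 [ 0.6173 -0.1423  0.0627] [-3.137e+00  3.000e-03  2.050e-01] [-0.89  7.53  2.83] [1.54  0.309 0.048] [-0.286  0.626  1.395  0.003  1.126 -0.492] 0.0297
13.1333 [ 0.6174 -0.1425  0.0627] [-3.137e+00  3.000e-03  2.050e-01] [-1.31  7.36  2.04] [ 1.431  0.273 -0.013] [-0.286  0.626  1.394  0.003  1.126 -0.492] 0.0298
13.1833 [ 0.6173 -0.1425  0.0627] [-3.137e+00  3.000e-03  2.050e-01] [-0.76  7.    2.86] [1.259 0.278 0.019] [-0.286  0.626  1.394  0.003  1.126 -0.492] 0.0297
axis [4.04755129e-05 1.09492249e-01] underside 0.07149224935868226 562
```

>>> {"method": "carry_out", "body": {"commands": [0.9,0.1,-0.5,0,0,0,0,0.9,0.2,-1.0,0,0,0,0,0.9,0.32,-1.6,0,0,0,0,0.9,0.44,-2.2,0,0,0,0,0.9,0.56,-2.8,0,0,0,0,0.9,0.68,-3.4,0,0,0,0,0.9,0.8,-4.0,0,0,0,0]}}

```text
time_s: 13.87
ee_pos: [0.6254, -0.1816, 0.0627]
eef_rot: [-3.135, 0.003, 0.206]
force: [-1.2, 5.7, 3.0]
grip_width: 0.0301
```

>>> {"method": "carry_out", "body": {"commands": [0.9,0.1,-0.5,0,0,0,0,0.9,0.2,-1.0,0,0,0,0,0.9,0.32,-1.6,0,0,0,0,0.9,0.44,-2.2,0,0,0,0,0.9,0.56,-2.8,0,0,0,0,0.9,0.68,-3.4,0,0,0,0,0.9,0.8,-4.0,0,0,0,0,0.9,0.92,-4.6,0,0,0,0,0.9,0.92,-4.6,0,0,0,0]}}

```text
time_s: 14.62
ee_pos: [0.6347, -0.229, 0.0627]
eef_rot: [-3.136, 0.003, 0.205]
force: [1.1, -2.0, 1.7]
grip_width: 0.0299
```

```bash
python3 o.py
```

```text
14.6167 [ 0.6347 -0.229   0.0627] [-3.136e+00  3.000e-03  2.050e-01] [ 1.12 -1.96  1.7 ] [-0.357 -0.042  0.002] [-0.402  0.713  1.25   0.003  1.185 -0.608] 0.0299
14.6667 [ 0.6346 -0.2285  0.0628] [-3.136e+00  3.000e-03  2.050e-01] [-0.49 -1.38  1.29] [-0.377 -0.02  -0.008] [-0.401  0.712  1.251  0.003  1.184 -0.607] 0.0297
14.7167 [ 0.6346 -0.228   0.0627] [-3.136e+00  3.000e-03  2.050e-01] [ 0.69 -1.42  1.23] [-0.327 -0.011 -0.037] [-0.401  0.712  1.252  0.003  1.184 -0.607] 0.0297
```

>>> {"method": "carry_out", "body": {"commands": [0.3,0,0,0,0,0,0,0,0,0,0,0,0,0,-0.2,0,0,0,0,0,0,-0.2,0,0,0,0,0,0,-0.2,0,0,1,0,0,0,-0.2,0,0,4,0,0,0,-0.2,0,-2,8,0,0,0,-0.2,0,-4,11,0,0,0,-0.2,0,-6,14,0,0,0,-0.2,0,-6,14,0,0,0]}}

```text
time_s: 15.55
ee_pos: [0.6355, -0.2919, 0.2109]
eef_rot: [3.141, -0.005, 0.203]
force: [0.5, -0.3, 0.7]
grip_width: 0.0566
```

```bash
python3 o.py|tail -1; python3 g.py; python3 - <<'E'
from h import *
def mach(P):
    a=np.deg2rad(8.4);D=P-np.array([.5972,.0245]);return D@np.array([[np.cos(a),-np.sin(a)],[np.sin(a),np.cos(a)]])
for cam in("side","wrist","top"):
    im,d=viewer.camera(cam);cv2.imwrite(f"pics/e_{cam}.png",im)
    for q in nets.silhouettes(cam,"strip_center")[:4]:
        S=pts(cam,q["region"],d);S=S[(S[:,2]>.066)&(S[:,2]<.08)]
        if len(S)>80 and np.median(S[:,0])>.5:
            r=cv2.minAreaRect(S[:,:2].astype(np.float32));c=np.linalg.lstsq(np.c_[S[:,:2]-S[:,:2].mean(0),np.ones(len(S))],S[:,2],rcond=None)[0]
            print(cam,r,"machine",mach(np.array(r[0])),"z",np.median(S[:,2]),"slope",c[:2])
a=cv2.resize(cv2.imread("pics/e_side.png")[130:390,290:500],(420,520),interpolation=3);b=cv2.resize(cv2.imread("pics/e_wrist.png"),(380,238));
cv2.imwrite("pics/end.png",np.hstack([a,cv2.copyMakeBorder(b,0,282,0,0,0)]))
E
```

```text
15.65 [ 0.6347 -0.2886  0.2041] [-3.137e+00  1.000e-03  2.040e-01] [ 0.91  0.   -1.56] [-0.102  0.001 -0.028] [-0.48   0.648  1.021  0.003  1.476 -0.685] 0.0564
axis [0.00018434 0.10792607] underside 0.06992607038906437 783
side ((0.6145821809768677, -0.13562819361686707), (0.03268108144402504, 0.22269520163536072), 12.28858757019043) machine [-0.0061963  -0.16094963] z 0.07101150867312983 slope [0.02221565 0.00561378]
wrist ((0.6222047209739685, -0.17391951382160187), (0.030107079073786736, 0.1392546147108078), 12.2305908203125) machine [-0.00424924 -0.1999437 ] z 0.07095648014192932 slope [-0.00143526 -0.00213889]
top ((0.6090548038482666, -0.10883087664842606), (0.03202745318412781, 0.16674566268920898), 11.408482551574707) machine [-0.00774975 -0.13363233] z 0.07072173661571941 slope [-0.00627795 -0.00195695]
```

View pics/end.png

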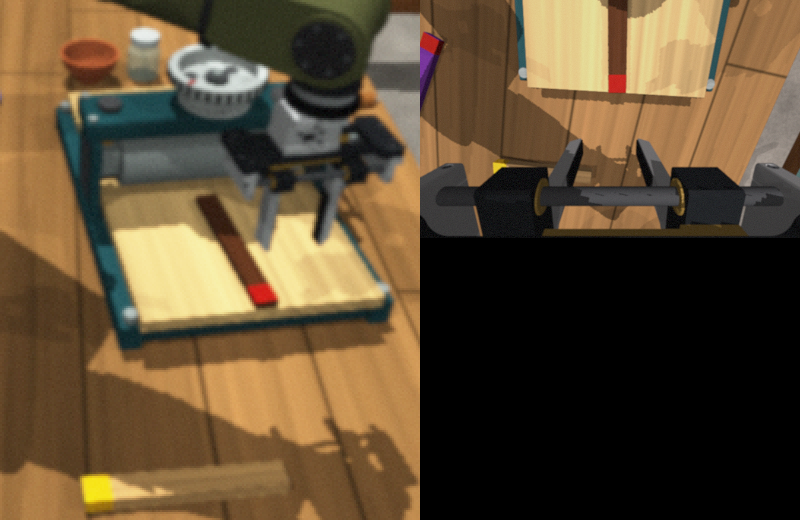

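All the checks agree. The strip lies flat at machine y ≈ -0.158 to -0.161. The drag was about 7.7 N, or roughly 1.5 mm of nip. The roller sank about 1.1 mm once the strip was out. I'm handing it in.

```bash
python3 -c "
from station import ticket
print(ticket.hand_in())"
```

```text
the job is handed in; nothing more can be done
None
```

I set the roller to the dark, red-ended strip, drew the strip out on its red-end side and left it flat on the bed board. The job was handed in at about 16 s on the robot clock; the hand-in gave no verdict.

- **Setting:** I gripped the wheel by its hub and turned it 4.19 rad clockwise (about 4 mm) in one grasp. The red mark followed the turn, so the grip did not slip.
- **Nip:** The strip dragged at about 7 to 8.5 N when pulled, which is about 6 to 7 N of roller load, or about 1.5 mm past first touch. The camera gave 1.1 to 1.2 mm instead, from how far the roller sank before touching and after the strip came out. Both are within the 0.25 to 2.5 mm allowed. I did not measure the bearing height directly.
- **Strip:** The side camera, the only one that saw its full length, put its centre at y ≈ -0.161 m in the machine frame. Working from how far I pulled it gives about -0.158 m. The limit is -0.150 m. The top of the strip measured 71 mm above the bench, as expected for a 12 mm strip lying on the board. The top and wrist views were partly blocked, so their centre values (-0.134 and -0.200 m) don't count.
- **Bystanders:** I made no contact with the bowl, the jar or the yellow-ended strip. In the last picture they appear where they were, but I did not re-measure them.

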